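Fill and close the spent-battery jar

TASK

Put the two spent battery cells (the matching pair of smaller round ones) into the open collection jar, one after the other through its neck, then put the loose lid squarely and fully down on the neck and swing the wire clamp over and all the way down onto the lid. Leave the other batteries and everything else on the desk standing where they are.

Things in the scene. Friction and masses are not known exactly. Their poses are not given: they have to be found in the camera images.
- cell_a_center (a point): Spent battery cell (C size): upright steel-and-grey cylinder 26 mm in diameter, 50 mm high, 65 g, standing loose on the table. The point is its centre, half-way up. One other battery stands close beside it.
- cell_b_center (a point): The second spent cell, the same in all ways as the first. The point is its centre, half-way up.
- lid_knob (a point): Loose lid of the open jar, black plastic, 60 g, skirt down on the table: round cap 66 mm in diameter, 16 mm high, with an upright round knob 18 mm in diameter, 28 mm high on the middle of its top. Hollow below: 56 mm bore, 12 mm deep. The point is the knob's centre: 14 mm above the cap's top, 30 mm above the skirt's lower edge. z points up along the knob.
- jar: Open collection jar, clear plastic, fixed in a dark wooden stand, leaning 30 degrees from vertical, mouth towards the robot's side. Origin: centre of its underside. z runs along its axis out of the mouth; -x is the side it leans to, y is level. Body 96 mm in diameter up to z = 82 mm, shoulder narrowing to the neck at z = 98 mm; neck 48 mm outside, 40 mm bore; mouth at z = 120 mm; inner floor at z = 5 mm.
- jar_mouth (a point): Centre of the open jar's mouth, in the rim's plane (z = 120 mm on the jar's axis); axes as the jar's. With the lid fully on, its skirt's lower edge is 12 mm below this plane, the cap's top 4 mm and the knob's centre 18 mm above it along the axis. Two steel lugs for the clamp stand at x = 52 mm, y = +-36 mm, up to 16 mm above it.
- clamp (a joint): Wire clamp of the open jar, hinged on the lugs behind the neck. 0 rad: fully down, lying across the lid on both sides of the knob, pointing to the jar's -x; it grows as the clamp swings up (1.57: pointing along the jar's axis) and back, to at most 2.5. It stays where it is left (friction: about 1.2 N at its bar moves it).
- clamp_hinge (a point): Hinge of the clamp: at x = 52 mm, y = 0, z = 129 mm in the jar's frame; its axis is the jar's y.
- clamp_bar (a point): Middle of the clamp's black rubber cross bar, 12 mm in diameter and 76 mm long, parallel to the jar's y, 120 mm from the hinge. Two 8 mm steel rods join its ends to the hinge: 54 mm apart centre to centre up to 85 mm from the hinge, then spreading to 76 mm at the bar. It can be gripped between the rods, and turns in the grip as the clamp swings.
- shut_mouth (a point): A second, identical jar and stand, already full, lidded and clamped: fixed, an obstacle only. The point is the middle of its mouth's plane, under its lid; axes as for the open jar. Its knob's top is 32 mm and its clamp's bar 68 mm in -x, 9 mm in z from this point.
- big_cell_center (a point): Bystander: a larger upright round cell (D size), 34 mm in diameter, 60 mm high, stands loose close to one of the spent cells. The point is its centre.
- block_battery_center (a point): Bystander: upright rectangular block battery 17 x 26 mm, 46 mm high plus small studs, loose, close to one of the spent cells. The point is its centre.
- eraser_center (a point): Bystander: flat rubber eraser 22 x 45 mm, 13 mm high, lying close to the loose lid. The point is its centre.
- tape_roll: Bystander: empty ring of a tape roll, 90 mm across, 20 mm high, lying loose at the left. Origin: centre of its underside.
- stapler: Bystander: stapler 130 x 36 mm, 42 mm high, loose at the right. Origin: centre of its underside.
- sanitiser: Bystander: clear upright bottle 56 mm in diameter, 150 mm high, loose, farther out at the left. Origin: centre of its underside.
- mug: Bystander: white mug 80 mm in diameter, 90 mm high, loose, farther out at the right. Origin: centre of its underside.
Mind the look-alikes: they are no part of the job. Leave any orange or red look-alike of the part that bears cell_b_center alone.

How it is judged:
By the outcome, as a careful person would: the job done as asked, in the order asked, and still so for the second after the job is handed in, with the robot touching nothing.
It also fails if it takes over 72 s, if anything falls off the work surface, if the arm or the gripper's body presses on something with over 40 N, if the wrist force passes 120 N, or if a joint passes its speed limit or range.

ROBOT

A 6-joint arm with a two-finger parallel gripper is mounted at the origin on the work surface. World frame = base frame: x ahead of the robot, y to its left, z up, the work surface at z = 0. Lengths are in m, angles in rad, forces in N, time in s.
With the tool pointing down it reaches from about 0.325 to 0.875 m from the base axis. Payload 4.4 kg.
Tool frame: the origin (TCP) lies between the finger pads; the fingertips stand 19 mm ahead of it and the grasp point (between the pads) is the TCP (manip.tips_ahead is the distance from the TCP to the fingertips, in m); z points along the fingers, y is the line along which they close (so a half turn about z gives the same grasp; the last joint's range is limited). The gripper opens to 85 mm and grips with 20 to 120 N. Pads are 22 mm wide; open, the fingers measure 114 mm over their backs; the gripper's body (76 mm by 85 mm) begins 54 mm behind the grasp point. The pads swing forward as they close: fully open they stand 13 mm farther back than shut.
Start: joints at [-1.452, 0.207, 1.542, -0, 1.393, -0.15], TCP at [0.153, -0.554, 0.22] pointing down, gripper open.
Joint ranges: [-2.73, 2.73], [-0.86, 2.22], [0.23, 2.46], [-1.11, 4.25], [0.08, 2.63], [-2.82, 2.82]. Speed limits (rad/s): [2.79, 2.79, 3.14, 3.14, 3.14, 3.14].

INTERFACE

Orientations are given as a 3x3 rotation matrix whose columns are the frame's x, y, z axes.
In Python, from plant import manip gives the robot as it stands.
- The arm moves only by the shell command python3 -m pendant 'ROWS'. ROWS is JSON, a list of rows, each a list of 3 entries, a list of its own where there are three numbers: the opening, from 0 (shut) to 1 (fully open), then the shift along the tool's x, y, z in mm, then the turn, a rotation vector about the tool's x, y, z in units of 6 degrees (1.0 is 6 degrees). In form: [[claw, [dx, dy, dz], [wx, wy, wz]], ...]. A call has exactly 10 rows; each row shifts and turns the commanded pose from where the row before left it, along the tool's axes as they then stand; what a row does not reach is not made up. A row lasts 1/8 s, in which the tool goes at most 62.5 mm and 10.7 degrees, less where a joint would pass 70% of its speed; a pose out of reach is approached as far as the arm can. A call is refused whole if a number of a shift passes 62.5 or a number of a turn 1, either way. A call with a gripper value outside its range is refused whole. The fingers move at their own pace and stop on an object; the grip force is fixed at half the most. Time passes only in rows, so rows that do not move let the fingers close, or fill a call up. It gives the time, the measured TCP pose, the force, the opening and the grip force at its end, in the units of the state.
- manip.sense(): the state, without advancing time (a new reading comes with each control period).
- manip.grab_frame(name): name is "scene" or "top" or "wrist"; returns (picture, depth): 400x640x3 uint8, blue, green, red; 400x640 float32, m along the optical axis (not along the pixel's ray), 0 where there is no reading.
- manip.get_calibration(name): a dict with "fx", "fy", "cx", "cy" (pixels), "dist_coeffs" ([k1, k2, p1, p2, k3] as OpenCV has them; the pictures are not rectified), "R" (3x3) and "t" (3): a world point X has camera coordinates R X + t; the wrist camera has in their place "hand_eye" (4x4, takes a point from camera to tool coordinates, whose origin is the TCP and whose axes are the flange's). Camera axes: x right, y down, z forward; pixel columns grow to the right and rows downward; lengths in m; the calibration is good to about 2 mm. A picture is of the moment at which its call begins: read the wrist's pose just before it. get_calibration takes no time and is no camera call.
- manip.finish_job(): hands the job in; it is judged then, once.
The state is a dict: "time": time; "q": joint angles; "dq": joint speeds; "effort": joint torques, N m; "tcp_pos": TCP position; "eef_rot": TCP orientation; "force": force on the tool from outside, world axes, zero at the start; "ft_torque": the same for the moment, N m; "gripper_width": finger opening in m; "gripper_force": force on a finger pad.
Only numpy, scipy, OpenCV 4.12 (cv2) and the standard library are available. Lean on these libraries where they do the work, as an engineer would, in place of code of your own. Each camera call takes 0.05 s, during which the arm holds its last target. There are 200 camera calls.

## Working session

There is one attempt and no reset: what is moved stays moved. The work goes in short steps, Python scripts to look and compute and a shell command to move; the robot and the scene stay as the last step left them, time stands still between calls to the robot, and variables do not carry over. Pictures are saved under pics/ and viewed, at most 10 in all, crops included, and the job is handed in when it is done.

```bash
ls; mkdir -p pics; cat > h.py <<'E'
import numpy as np, cv2, json
from plant import manip
def cal(n):
    c=manip.get_calibration(n); K=np.array([[c['fx'],0,c['cx']],[0,c['fy'],c['cy']],[0,0,1.]])
    return c,K,np.array(c['dist_coeffs'],float)
def pose(n,s=None):
    c,K,d=cal(n)
    if n!='wrist': return K,d,np.array(c['R']),np.array(c['t']).reshape(3)
    H=np.array(c['hand_eye']); s=s or manip.sense()
    T=np.eye(4);T[:3,:3]=s['eef_rot'];T[:3,3]=s['tcp_pos']; M=np.linalg.inv(T@H)
    return K,d,M[:3,:3],M[:3,3]
def ray(uv,P):
    K,d,R,t=P; p=cv2.undistortPoints(np.array(uv,float).reshape(-1,1,2),K,d).reshape(-1,2)
    D=np.c_[p,np.ones(len(p))]@R; return -R.T@t,D
def onz(uv,P,z):
    o,D=ray(uv,P); return o+D*((z-o[2])/D[:,2])[:,None]
def pts(dep,P):
    K,d,R,t=P; v,u=np.mgrid[:dep.shape[0],:dep.shape[1]]
    o,D=ray(np.c_[u.ravel(),v.ravel()],P); X=o+D*dep.ravel()[:,None]; return X.reshape(*dep.shape,3)
def proj(X,P):
    K,d,R,t=P; return cv2.projectPoints(np.array(X,float).reshape(-1,1,3),cv2.Rodrigues(R)[0],t,K,d)[0].reshape(-1,2)
def grab(n):
    s=manip.sense(); P=pose(n,s); im,dp=manip.grab_frame(n); return im,dp,P
E
python3 - <<'E'
from h import *
for n in('scene','top'):
    im,dp,P=grab(n); cv2.imwrite(f'pics/{n}0.png',im); np.savez(f'{n}0.npz',im=im,dp=dp)
    print(n,-P[2].T@P[3],P[2][2],(dp>0).mean())
print(manip.get_calibration('wrist')['hand_eye'],manip.tips_ahead)
s=manip.sense();print(s['tcp_pos'],s['eef_rot'],s['time'])
E
```

```text
pics
scene [ 1.04022811 -0.90789311  0.79384842] [-0.41150819  0.73814984 -0.53459875] 0.99112890625
top [0.44424358 0.01341576 1.50770818] [ 0.07914161 -0.00719598 -0.99683741] 0.99624609375
[[ 1.23851120e-05 -9.49272334e-01 -3.14455142e-01  8.00232707e-02]
 [ 9.99999760e-01 -2.05891181e-04  6.60927053e-04  1.63918016e-04]
 [-6.92143307e-04 -3.14455075e-01  9.49272104e-01 -1.54088541e-01]
 [ 0.00000000e+00  0.00000000e+00  0.00000000e+00  1.00000000e+00]] 0.019
[ 0.1531688  -0.55350171  0.2191425 ] [[ 9.63823372e-01  2.66541655e-01 -2.33627622e-04]
 [ 2.66541571e-01 -9.63821295e-01  2.02541793e-03]
 [ 3.14682968e-04 -2.01441661e-03 -9.99997922e-01]] 0.1
```

View pics/scene0.png

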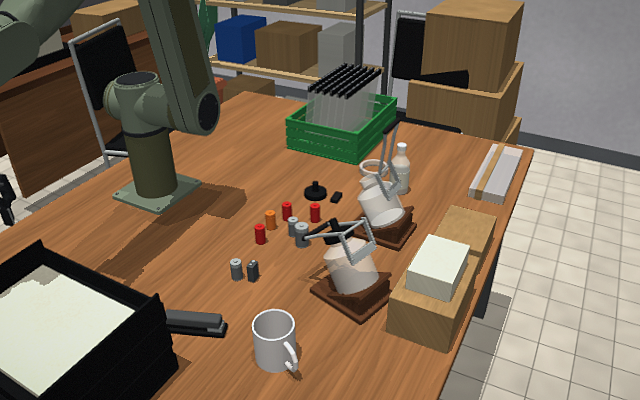

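View pics/top0.png

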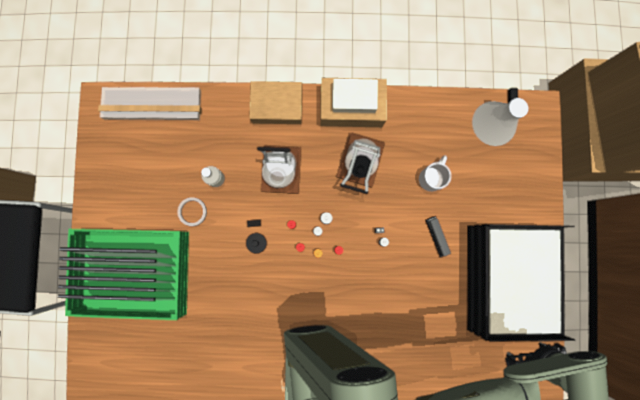

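Scene: grey C-cells at (237,269), beside the block battery (253,270), and at (293,226), beside the D cell (302,234). Lid at (315,190), eraser (336,197), open jar (380,200), shut jar (352,262).
Top: cells at (384,242) and (318,231), D cell (326,218), block (379,230), lid (256,243), open jar (278,168) with its clamp swung back, shut jar (362,160).
Possible mix-ups in the top view: red at (291,224), (300,247) and (338,250), orange (318,253), D cell (326,218). I choose the two grey ones at (384,242) and (318,231).

```bash
python3 - <<'E'
from h import *
C={}
for n in('top','scene'):
    f=np.load(n+'0.npz'); C[n]=(f['im'],f['dp'],pose(n)); 
im,dp,P=C['top']; X=pts(dp,P)
z=X[...,2]; roi=np.zeros(z.shape,bool); roi[130:275,170:460]=1
print('table z',np.median(z[260:275,200:400]))
m=((z>0.008)&roi).astype(np.uint8)
N,L,S,c=cv2.connectedComponentsWithStats(m)
for i in range(1,N):
    if S[i,4]<12: continue
    q=X[L==i]; top=q[q[:,2]>q[:,2].max()-0.006]
    print(np.round(c[i]),S[i,4],'zmax %.3f'%q[:,2].max(),'topface mean',np.round(top.mean(0),4),'ext',np.round(np.ptp(top,axis=0),3),len(top),im[L==i].mean(0).round())
# scene
im,dp,P=C['scene']; X=pts(dp,P); z=X[...,2]
print('table z scene',np.median(z[280:300,200:240]))
for nm,(x0,y0,x1,y1) in dict(cellA=(227,255,245,280),block=(246,258,262,284),cellB=(286,214,299,240),D=(294,220,312,248),lid=(302,178,328,203)).items():
    q=X[y0:y1,x0:x1].reshape(-1,3); q=q[q[:,2]>0.008]; top=q[q[:,2]>np.percentile(q[:,2],98)-0.005]
    print(nm,'zmax',np.percentile(q[:,2],98).round(4),'top',top.mean(0).round(4),np.ptp(top,axis=0).round(3))
big=cv2.resize(C['scene'][0][170:290,220:420],None,fx=4,fy=4,interpolation=cv2.INTER_CUBIC); cv2.imwrite('pics/crop1.png',big)
E
```

```text
table z -0.00013077075844525332
[360. 161.] 1935 zmax 1.508 topface mean [0.4442 0.0134 1.5077] ext [0. 0. 0.] 9 [ 92. 104. 119.]
[280. 168.] 1793 zmax 1.508 topface mean [0.4442 0.0134 1.5077] ext [0. 0. 0.] 9 [121. 133. 149.]
[435. 175.] 506 zmax 1.508 topface mean [0.4442 0.0134 1.5077] ext [0. 0. 0.] 6 [144. 147. 151.]
[213. 176.] 383 zmax 1.508 topface mean [0.4442 0.0134 1.5077] ext [0. 0. 0.] 2 [164. 177. 183.]
[192. 211.] 269 zmax 0.028 topface mean [0.531  0.4063 0.0241] ext [0.088 0.083 0.006] 47 [170. 181. 196.]
[326. 218.] 105 zmax 1.508 topface mean [0.4442 0.0134 1.5077] ext [0. 0. 0.] 1 [218. 224. 223.]
[438. 236.] 471 zmax 1.508 topface mean [0.4442 0.0134 1.5077] ext [0. 0. 0.] 1 [85. 89. 92.]
[254. 223.] 95 zmax 0.020 topface mean [0.4937 0.2053 0.0165] ext [0.022 0.041 0.006] 39 [42. 50. 62.]
[291. 224.] 63 zmax 0.054 topface mean [0.4895 0.0859 0.0503] ext [0.025 0.022 0.006] 34 [ 65.  75. 223.]
[317. 230.] 62 zmax 1.508 topface mean [0.4442 0.0134 1.5077] ext [0. 0. 0.] 3 [213. 221. 224.]
[379. 230.] 55 zmax 0.055 topface mean [ 0.4768 -0.186   0.0519] ext [0.009
[... 299 characters left out ...]
] 2 [192. 199. 201.]
[300. 247.] 59 zmax 0.055 topface mean [0.4209 0.0562 0.0512] ext [0.021 0.022 0.006] 20 [ 68.  77. 228.]
[338. 250.] 62 zmax 0.053 topface mean [ 0.4147 -0.0619  0.0496] ext [0.024 0.021 0.006] 31 [ 66.  75. 220.]
[317. 253.] 57 zmax 0.055 topface mean [0.4037 0.0005 0.0514] ext [0.018 0.021 0.006] 17 [ 75. 167. 230.]
table z scene -0.0012035447788439901
cellA zmax 0.5559 top [ 1.0402 -0.9079  0.7938] [0. 0. 0.]
block zmax 0.0485 top [ 0.4895 -0.2053  0.0608] [0.572 0.729 0.75 ]
cellB zmax 0.0585 top [ 0.5221 -0.0641  0.0848] [0.547 0.892 0.74 ]
D zmax 0.1307 top [ 0.6635 -0.2534  0.2308] [0.454 0.792 0.668]
lid zmax 0.0445 top [0.4871 0.092  0.1112] [0.617 1.109 0.754]
```

View pics/crop1.png

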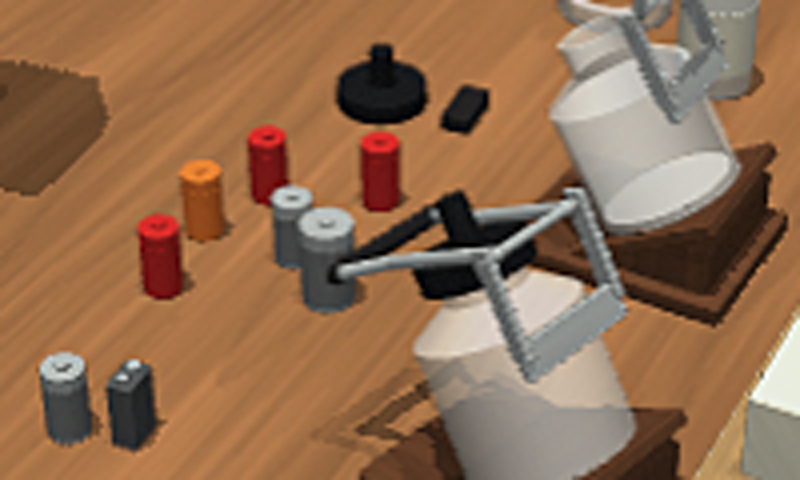

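The crop confirms the choice: the grey C-cells sit at crop (65,397) beside the block, and at (292,225) behind the larger D cell. The reds, the orange and the D are excluded. Next I measure all positions with depth dropouts filtered.

```bash
python3 - <<'E'
from h import *
C={n:(np.load(n+'0.npz')['im'],np.load(n+'0.npz')['dp'],pose(n)) for n in('top','scene')}
Pt,Ps=C['top'][2],C['scene'][2]
X={n:np.where(C[n][1][...,None]>0,pts(C[n][1],C[n][2]),np.nan) for n in C}
# top disc of cells from colour (bright caps) : centroid rays in both views
def blob(n,box,f):
    x0,y0,x1,y1=box; g=f(C[n][0][y0:y1,x0:x1].astype(int)).astype(np.uint8)
    N,L,S,c=cv2.connectedComponentsWithStats(g); i=1+np.argmax(S[1:,4]); return c[i]+[x0,y0],S[i,4]
def tri(a,b):
    o1,d1=ray(a,Ps);o2,d2=ray(b,Pt);d1=d1[0];d2=d2[0]
    s=np.linalg.lstsq(np.c_[d1,-d2],o2-o1,rcond=None)[0]; p,q=o1+s[0]*d1,o2+s[1]*d2; return (p+q)/2,np.linalg.norm(p-q)
br=lambda g:g.min(-1)>150
for nm,bs,bt in (('A',(228,255,246,270),(376,235,392,250)),('B',(285,212,300,224),(310,224,322,238)),('D',(294,220,312,234),(320,211,334,226))):
    (a,na),(b,nb)=blob('scene',bs,br),blob('top',bt,br); p,e=tri(a,b)
    q=X['top'][bt[1]:bt[3],bt[0]:bt[2]].reshape(-1,3); q=q[q[:,2]>0.01]; z=np.percentile(q[:,2],85)
    tf=q[q[:,2]>z-.005]
    print(nm,a.round(1),na,b.round(1),nb,'tri',p.round(4),'gap',round(e,4),'depth ztop',z.round(4),tf.mean(0).round(4),(tf[:,:2].max(0)+tf[:,:2].min(0))/2, 'onz top',onz(b,Pt,.05)[0].round(4),'sc',onz(a,Ps,.05)[0].round(4))
q=X['top'][225:262,238:275].reshape(-1,3)
for lo,hi in((.008,.025),(.03,.06)):
    r=q[(q[:,2]>lo)&(q[:,2]<hi)]; print('lid',lo,len(r),np.nanmedian(r,0).round(4),((r.max(0)+r.min(0))/2).round(4))
q=X['scene'][176:205,300:330].reshape(-1,3)
for lo,hi in((.014,.022),(.038,.06)):
    r=q[(q[:,2]>lo)&(q[:,2]<hi)]; print('lid sc',lo,len(r),np.nanmedian(r,0).round(4),((r.max(0)+r.min(0))/2).round(4))
# jar pieces
for n,box in (('top',(255,140,305,198)),('scene',(355,120,425,245))):
    x0,y0,x1,y1=box; q=X[n][y0:y1,x0:x1].reshape(-1,3); g=C[n][0][y0:y1,x0:x1].reshape(-1,3)
    for lo,hi in((.01,.06),(.06,.1),(.1,.13),(.13,.17),(.17,.2),(.2,.3)):
        k=(q[:,2]>lo)&(q[:,2]<hi)&(q[:,0]>.4)&(q[:,0]<.85); 
        if k.sum(): print(n,lo,hi,k.sum(),q[k].min(0).round(3),q[k].max(0).round(3),q[k].mean(0).round(3),g[k].mean(0).round())
    k=(g.max(1)<60)&(q[:,2]>.1)&(q[:,2]<.4); print('dark',k.sum(),q[k].mean(0).round(3),q[k].min(0).round(3),q[k].max(0).round(3))
E
```

```text
A [235.2 261.2] 52 [384.1 241.5] 58 tri [ 0.4405 -0.2024  0.047 ] gap 0.0016 depth ztop 0.0499 [ 0.4418 -0.2015  0.0492] [ 0.44115513 -0.20120255] onz top [ 0.4411 -0.2015  0.05  ] sc [ 0.4422 -0.2056  0.05  ]
B [292.7 218.9] 37 [317.5 230.8] 60 tri [0.4705 0.0025 0.047 ] gap 0.0011 depth ztop 0.051 [0.4712 0.0036 0.0496] [0.47171825 0.00428225] onz top [0.4709 0.0028 0.05  ] sc [ 0.4723 -0.0016  0.05  ]
D [301.1 225.2] 76 [326.2 217.7] 104 tri [ 0.5102 -0.0233  0.057 ] gap 0.0014 depth ztop 0.0613 [ 0.5118 -0.0222  0.0597] [ 0.51281954 -0.02240145] onz top [ 0.5111 -0.0231  0.05  ] sc [ 0.5046 -0.0153  0.05  ]
lid 0.008 327 [0.4336 0.1948 0.0155] [0.4302 0.1928 0.0163]
lid 0.03 29 [0.4306 0.1931 0.0427] [0.4319 0.1924 0.04  ]
lid sc 0.014 134 [0.4345 0.1877 0.0158] [0.4325 0.1925 0.0178]
lid sc 0.038 40 [0.4374 0.1868 0.0444] [0.4599 0.1425 0.044 ]
top 0.01 0.06 590 [0.589 0.056 0.01 ] [0.741 0.185 0.06 ] [0.635 0.11  0.023] [ 74.  95. 130.]
top 0.06 0.1 171 [0.6   0.069 0.06 ] [0.732 0.168 0.1  ] [0.692 0.105 0.076] [ 92. 110. 135.]
top 0.1 0.13 312 [0.603 0.076 0.1  ] [0.703 0.17 
[... 346 characters left out ...]
 0.305] [0.669 0.081 0.299] [0.678 0.16  0.311]
scene 0.01 0.06 1735 [0.451 0.057 0.01 ] [0.74  0.717 0.06 ] [0.615 0.242 0.03 ] [60. 79. 82.]
scene 0.06 0.1 1320 [ 0.45  -0.014  0.06 ] [0.809 0.645 0.1  ] [0.631 0.216 0.079] [120. 136. 133.]
scene 0.1 0.13 735 [ 0.445 -0.106  0.1  ] [0.714 0.533 0.13 ] [0.632 0.174 0.114] [152. 168. 166.]
scene 0.13 0.17 814 [ 0.6   -0.129  0.13 ] [0.83  0.341 0.17 ] [0.668 0.089 0.143] [145. 150. 152.]
scene 0.17 0.2 214 [ 0.649 -0.129  0.17 ] [0.714 0.161 0.2  ] [0.676 0.032 0.182] [120. 123. 121.]
scene 0.2 0.3 261 [0.657 0.077 0.201] [0.68  0.159 0.3  ] [0.668 0.118 0.253] [85. 89. 90.]
dark 98 [0.674 0.109 0.302] [0.666 0.074 0.293] [0.679 0.159 0.307]
```

```bash
cat >> h.py <<'E'
from scipy.spatial.transform import Rotation as Ro
def jar(yaw):
    x=np.array([np.cos(yaw)*np.cos(np.pi/6),np.sin(yaw)*np.cos(np.pi/6),.5]); y=np.array([-np.sin(yaw),np.cos(yaw),0]); return np.c_[x,y,np.cross(x,y)]
def down(a):  # tool down, x axis at angle a (deg)
    a=np.radians(a); return np.c_[[np.cos(a),np.sin(a),0],[np.sin(a),-np.cos(a),0],[0,0,-1.]]
def delta(p,R,R0=None,p0=None):
    s=manip.sense(); R0=np.array(s['eef_rot']) if R0 is None else R0; p0=np.array(s['tcp_pos']) if p0 is None else p0
    d=R0.T@(np.array(p)-p0)*1000; w=Ro.from_matrix(R0.T@R).as_rotvec(degrees=True)/6
    d2=R.T@(np.array(p)-p0)*1000
    print('shift(before turn)',d.round(1),'turn',w.round(2),'shift(after turn)',d2.round(1))
E
python3 - <<'E'
from h import *
for n,box in (('top',(255,140,305,198)),('scene',(365,115,425,245))):
    f=np.load(n+'0.npz'); P=pose(n); X=np.where(f['dp'][...,None]>0,pts(f['dp'],P),np.nan); x0,y0,x1,y1=box
    q=X[y0:y1,x0:x1].reshape(-1,3); g=f['im'][y0:y1,x0:x1].reshape(-1,3)
    q0=q
    k=(g.max(1)<60)&(q[:,2]>.28)&(q[:,2]<.33)&(q[:,0]<.75)&(q[:,1]>0.05); b=q[k]; c=b.mean(0); v=np.linalg.svd(b-c)[2][0]; print(n,'bar',c.round(4),np.degrees(np.arctan2(-v[0]/v[1],1)).round(1),b.min(0).round(3),b.max(0).round(3))
    for lo in np.arange(.19,.3,.02):
        k=(q[:,2]>lo)&(q[:,2]<lo+.02)&(q[:,0]>.6)&(q[:,0]<.72)&(q[:,1]>.05)&(q[:,1]<.18); 
        if k.sum()>3:
            r=q[k]; m=r[:,1].mean(); print(lo.round(2),k.sum(),r[r[:,1]>m].mean(0).round(4),r[r[:,1]<m].mean(0).round(4))
    # stand low edges
    k=(q[:,2]>.004)&(q[:,2]<.03)&(q[:,0]>.55)&(q[:,0]<.78)&(q[:,1]>.03)&(q[:,1]<.22); r=q[k][:,:2].astype(np.float32)
    print('stand',cv2.minAreaRect(r))
delta([.441,-.2015,.13],down(23))
E
```

```text
top bar [0.6731 0.1198 0.3054] -1.3 [0.669 0.081 0.299] [0.678 0.16  0.311]
0.19 9 [0.662  0.1504 0.1979] [0.6585 0.095  0.2014]
0.21 12 [0.664  0.1485 0.2194] [0.6621 0.0952 0.2186]
0.23 9 [0.6658 0.1485 0.2402] [0.664  0.0953 0.2369]
0.25 15 [0.6686 0.1457 0.2572] [0.6663 0.0964 0.2609]
0.27 19 [0.6708 0.149  0.2762] [0.6682 0.0915 0.2822]
0.29 149 [0.6748 0.1438 0.3052] [0.673  0.102  0.3045]
stand ((0.6679553389549255, 0.1267279088497162), (0.1833726018667221, 0.15679073333740234), 1.0842922925949097)
scene bar [0.6739 0.1119 0.3019] -3.4 [0.666 0.074 0.293] [0.679 0.16  0.307]
0.19 47 [0.6619 0.1466 0.1999] [0.6597 0.0922 0.2005]
0.21 50 [0.6645 0.1454 0.2198] [0.6628 0.0911 0.2207]
0.23 56 [0.6667 0.1465 0.2405] [0.6647 0.0917 0.2406]
0.25 52 [0.6688 0.1461 0.2618] [0.6669 0.0914 0.2603]
0.27 47 [0.6721 0.1496 0.2791] [0.6688 0.0871 0.2811]
0.29 118 [0.6756 0.1367 0.3011] [0.6723 0.0898 0.3015]
stand ((0.6921553611755371, 0.11810949444770813), (0.13411705195903778, 0.11965542286634445), 24.13538932800293)
shift(before turn) [ 371.2 -262.4   89.8] turn [-0.02 -0.   -1.26] shift(after turn) [ 402.5 -211.6   89.1]
```

```bash
python3 -m pendant '[[0.7,[38,-27,0],[0,0,0]],[0.7,[38,-27,0],[0,0,0]],[0.7,[38,-27,0],[0,0,0]],[0.7,[38,-27,0],[0,0,0]],[0.7,[38,-27,0],[0,0,0]],[0.7,[38,-27,0],[0,0,0]],[0.7,[38,-27,0],[0,0,0]],[0.7,[38,-27,0],[0,0,0]],[0.7,[38,-27,0],[0,0,-0.6]],[0.7,[29,-20,0],[0,0,-0.7]]]'; python3 -c "
from h import *
delta([.4412,-.2015,.045],down(23)); im,dp,P=grab('wrist'); cv2.imwrite('pics/w1.png',im)
X=pts(dp,P); np.savez('w1.npz',im=im,dp=dp,R=P[2],t=P[3]); print(proj([.4412,-.2015,.05],P))"
```

```text
time: 1.35
tcp_pos: [0.4396, -0.1987, 0.2198]
eef_rot: [[0.917, 0.398, -0.0], [0.398, -0.917, 0.001], [-0.0, -0.001, -1.0]]
force: [-0.7, -0.6, 0.5]
gripper_width: 0.0597
gripper_force: 0.0
shift(before turn) [  0.3   3.3 174.8] turn [-0.01  0.    0.08] shift(after turn) [  0.3   3.2 174.8]
[[319.84193209 173.09131616]]
```

View pics/w1.png

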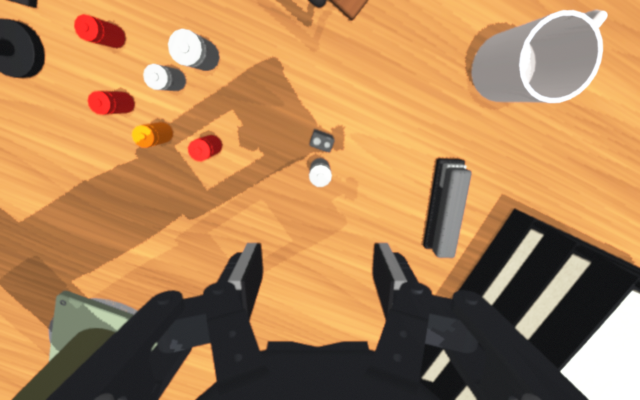

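The wrist view shows cell A at (319,173), exactly where predicted, with the block just ahead at (321,140). Descend and grip.

```bash
python3 -m pendant '[[0.6,[0,3,25],[0,0,0]],[0.6,[0,0,25],[0,0,0]],[0.6,[0,0,25],[0,0,0]],[0.6,[0,0,25],[0,0,0]],[0.6,[0,0,25],[0,0,0]],[0.6,[0,0,20],[0,0,0]],[0.6,[0,0,15],[0,0,0]],[0.6,[0,0,13],[0,0,0]],[0.2,[0,0,0],[0,0,0]],[0,[0,0,0],[0,0,0]]]'; python3 -m pendant '[[0,[0,0,0],[0,0,0]],[0,[0,0,0],[0,0,0]],[0,[0,0,0],[0,0,0]],[0,[0,0,-10],[0,0,0]],[0,[0,0,-30],[0,0,0]],[0,[0,0,-40],[0,0,0]],[0,[0,0,-50],[0,0,0]],[0,[0,0,-50],[0,0,0]],[0,[0,0,-40],[0,0,0]],[0,[0,0,0],[0,0,0]]]'
python3 - <<'E'
from h import *
J=jar(np.radians(-2.4)); h=np.array([.6595,.120,.181]); m=h-J@[.052,0,.009]; print('mouth',m.round(4))
R=J@np.diag([1,-1,-1.]); 
for z in(.12,): delta(m+J[:,2]*z,R)
E
```

```text
time: 2.65
tcp_pos: [0.4407, -0.2036, 0.0477]
eef_rot: [[0.919, 0.395, 0.001], [0.395, -0.919, -0.001], [0.001, 0.001, -1.0]]
force: [0.5, 0.2, 0.3]
gripper_width: 0.0156
gripper_force: 0.0
time: 3.9
tcp_pos: [0.4424, -0.2047, 0.2725]
eef_rot: [[0.919, 0.395, 0.008], [0.395, -0.919, -0.006], [0.005, 0.009, -1.0]]
force: [0.7, 0.2, -0.9]
gripper_width: 0.0003
gripper_force: 0.0
mouth [0.619  0.1217 0.1472]
shift(before turn) [ 237.  -256.3   20.4] turn [-1.05  4.85  4.2 ] shift(after turn) [  78.3 -333.5   69.9]
```

The grip closed on nothing, so I look.

```bash
python3 - <<'E'
from h import *
im,dp,P=grab('wrist'); cv2.imwrite('pics/w2.png',im); np.savez('w2.npz',im=im,dp=dp)
print(proj([[.4412,-.2015,.05],[.4412,-.2015,0]],P))
im,dp,P=grab('scene'); cv2.imwrite('pics/s2.png',cv2.resize(im[200:300,180:320],None,fx=4,fy=4))
im,dp,P=grab('top'); X=pts(dp,P); q=X[232:252,374:394].reshape(-1,3); q=q[(q[:,2]>.01)&(q[:,2]<.2)]; print(len(q),q.max(0) if len(q) else 0); t=q[q[:,2]>.044]; print(t.mean(0))
E
```

```text
[[312.91329183 164.63051806]
 [313.0777658  157.73562941]]
69 [ 0.47035434 -0.1749224   0.05516639]
[ 0.44571581 -0.19833354  0.04844952]
```

View pics/w2.png

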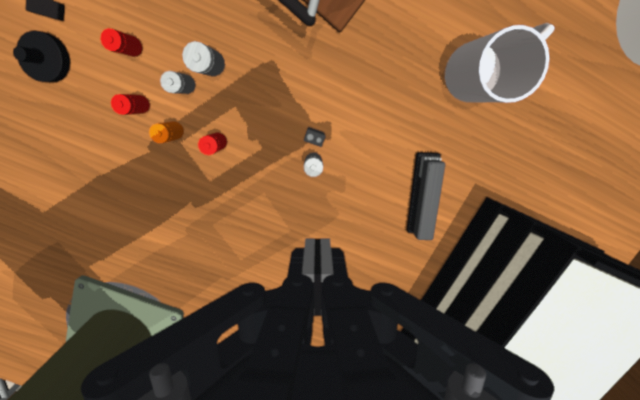

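```bash
python3 - <<'E'
from h import *
f=np.load('w2.npz'); P=pose('wrist'); X=pts(f['dp'],P); s=manip.sense(); R=np.array(s['eef_rot']); p=np.array(s['tcp_pos'])
print(s['time'],p)
T=(X-p)@R  # tool coords
for v in (236,240,244,250,260,270): print(v,T[v,305:331:5].round(3).tolist())
q=X[155:178,303:323].reshape(-1,3); t=q[(q[:,2]>.042)&(q[:,2]<.06)]; print(len(t),t.mean(0),t.max(0),t.min(0))
f=np.load('w1.npz'); P=(P[0],P[1],f['R'],f['t']); X=pts(f['dp'],P)
print('w1 cell',[ (lambda q:(q[(q[:,2]>.042)&(q[:,2]<.06)].mean(0),q[(q[:,2]<.06)].max(0)))(X[163:186,308:331].reshape(-1,3))])
T=(X-[.4396,-.1987,.2198])@R
for v in (245,250,260,270): print(v,T[v,230:270:6].round(3).tolist())
E
```

```text
4.05 [ 0.4394985  -0.20274916  0.26636045]
236 [[-0.131, -0.02, 0.273], [-0.13, -0.011, 0.271], [-0.13, -0.003, 0.272], [-0.13, 0.005, 0.27], [-0.129, 0.013, 0.27], [-0.13, 0.021, 0.271]]
240 [[0.011, -0.006, -0.018], [0.01, -0.004, -0.018], [0.011, -0.001, -0.019], [0.01, 0.002, -0.018], [0.01, 0.004, -0.018], [0.01, 0.007, -0.017]]
244 [[0.011, -0.006, -0.023], [0.01, -0.003, -0.022], [0.01, -0.001, -0.022], [0.01, 0.002, -0.022], [0.01, 0.004, -0.022], [0.011, 0.007, -0.023]]
250 [[0.01, -0.006, -0.028], [0.011, -0.003, -0.029], [0.011, -0.001, -0.029], [0.01, 0.002, -0.028], [0.011, 0.004, -0.029], [0.011, 0.006, -0.029]]
260 [[0.01, -0.005, -0.037], [0.011, -0.003, -0.039], [0.011, -0.001, -0.039], [0.01, 0.001, -0.038], [0.011, 0.004, -0.038], [0.01, 0.006, -0.038]]
270 [[0.01, -0.005, -0.046], [0.011, -0.003, -0.047], [0.01, -0.001, -0.046], [0.011, 0.001, -0.046], [0.011, 0.004, -0.047], [0.01, 0.006, -0.046]]
199 [ 0.43315681 -0.19901438  0.04295303] [ 0.4451002  -0.18736017  0.04598326] [ 0.42130105 -0.21164458  0.04201661]
w1 cell [(array([ 0.43914206, -0.20273465,  0.04846668]), array([ 0.45139536, -0.18699529,  0.05210635]))]
245 [[-0.119, -0.126, 0.22], [-0.119, -0.117, 0.22], [-0.119, -0.108, 0.219], [0.011, -0.035, -0.024], [0.01, -0.032, -0.022], [0.009, -0.03, -0.02], [-0.118, -0.073, 0.219]]
250 [[-0.128, -0.127, 0.22], [-0.128, -0.118, 0.221], [-0.127, -0.109, 0.219], [0.01, -0.034, -0.029], [0.01, -0.031, -0.028], [0.006, -0.03, -0.021], [-0.126, -0.073, 0.218]]
260 [[0.006, -0.042, -0.031], [0.006, -0.039, -0.032], [0.011, -0.034, -0.039], [0.011, -0.032, -0.038], [0.009, -0.03, -0.036], [0.001, -0.03, -0.023], [-0.144, -0.075, 0.22]]
270 [[0.006, -0.04, -0.04], [0.01, -0.035, -0.046], [0.011, -0.032, -0.047], [0.01, -0.03, -0.045], [0.004, -0.03, -0.036], [-0.004, -0.03, -0.024], [-0.16, -0.076, 0.219]]
```

View pics/s2.png

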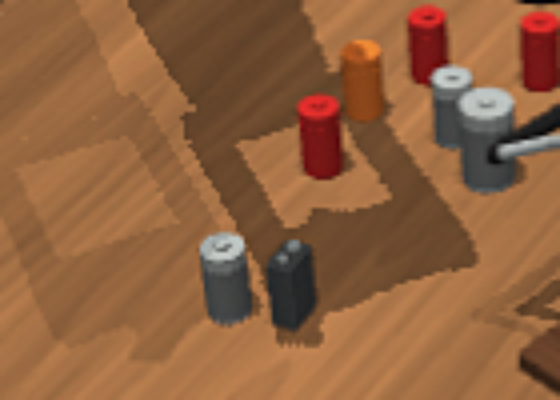

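The scene crop shows cell A still upright at crop (224,275), undisturbed. The wrist depth puts the real fingertips about 18 mm *behind* the reported TCP (tool z ≈ -18), not 19 mm ahead, so the pads closed above the cell. I'll treat that as measured and go down in two stages, watching the force.

```bash
python3 -m pendant '[[0.6,[0,0,30],[0,0,0]],[0.6,[0,0,35],[0,0,0]],[0.6,[0,0,35],[0,0,0]],[0.6,[0,0,35],[0,0,0]],[0.6,[0,0,35],[0,0,0]],[0.6,[0,0,30],[0,0,0]],[0.6,[0,0,25],[0,0,0]],[0.6,[0,0,16],[0,0,0]],[0.6,[0,0,0],[0,0,0]],[0.6,[0,0,0],[0,0,0]]]'
python3 - <<'E'
from h import *
im,dp,P=grab('wrist');s=manip.sense();R=np.array(s['eef_rot']);p=np.array(s['tcp_pos']);print(p,s['force'],R.round(3).tolist())
X=pts(dp,P);T=(X-p)@R
k=(np.abs(T[...,0])<.013)&(T[...,2]>-.05)&(dp>0)&(X[...,2]>.06)&(np.abs(T[...,1])>.018)&(np.abs(T[...,1])<.05)
print('tip z world',np.percentile(X[k][:,2],[0,1,5]),k.sum())
q=X[(np.hypot(X[...,0]-.4405,X[...,1]+.202)<.022)&(X[...,2]>.043)&(X[...,2]<.058)]; print('cell',len(q),q.mean(0),q.max(0),q.min(0), ((q-p)@R).mean(0))
cv2.imwrite('pics/w3.png',im)
E
```

```text
time: 5.3
tcp_pos: [0.4407, -0.2036, 0.0267]
eef_rot: [[0.919, 0.395, 0.001], [0.395, -0.919, -0.001], [0.001, 0.001, -1.0]]
force: [-0.4, 0.4, 1.1]
gripper_width: 0.0511
gripper_force: 0.0
[ 0.44101151 -0.20379877  0.02713901] [0.49597825 0.24656297 0.54965288] [[0.919, 0.395, 0.002], [0.395, -0.919, -0.001], [0.001, 0.002, -1.0]]
tip z world [0.06000127 0.06030015 0.06119986] 1662
cell 1802 [ 0.4398307  -0.20226937  0.04830334] [ 0.45153701 -0.1901251   0.05184176] [ 0.42561538 -0.21580451  0.0430065 ] [-0.00045741 -0.00183459 -0.02116808]
```

View pics/w3.png

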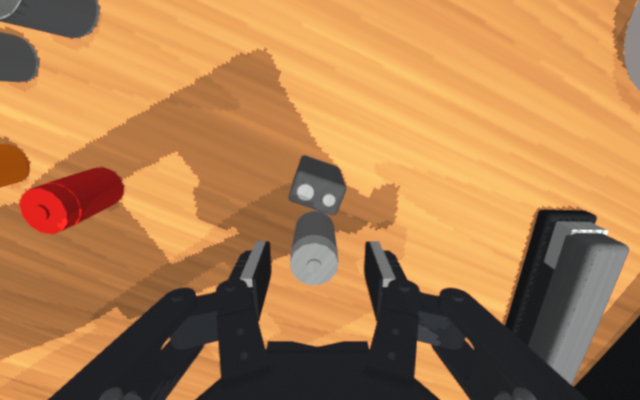

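The cell top at (314,264) lies between the fingers, and their tips (row 242) reach only about 5 mm below it, which confirms the offset. Another 20 mm down, then grip.

```bash
python3 -m pendant '[[0.6,[0,-2,5],[0,0,0]],[0.6,[0,0,5],[0,0,0]],[0.6,[0,0,5],[0,0,0]],[0.6,[0,0,5],[0,0,0]],[0.3,[0,0,0],[0,0,0]],[0,[0,0,0],[0,0,0]],[0,[0,0,0],[0,0,0]],[0,[0,0,0],[0,0,0]],[0,[0,0,0],[0,0,0]],[0,[0,0,0],[0,0,0]]]'
```

```text
time: 6.6
tcp_pos: [0.4393, -0.2013, 0.0062]
eef_rot: [[0.919, 0.395, -0.0], [0.395, -0.919, 0.0], [-0.0, -0.0, -1.0]]
force: [0.6, 0.4, -0.3]
gripper_width: 0.0243
gripper_force: 58.8
```

```bash
python3 -m pendant '[[0,[0,0,-15],[0,0,0]],[0,[0,0,-35],[0,0,0]],[0,[0,0,-45],[0,0,0]],[0,[0,0,-45],[0,0,0]],[0,[0,0,-45],[0,0,0]],[0,[0,0,-40],[0,0,0]],[0,[10,-11,-20],[0,0,0]],[0,[25,-26,0],[0,0,0]],[0,[34,-36,0],[0,0,0]],[0,[36,-38,0],[0,0,0]]]'; python3 -m pendant '[[0,[36,-38,0],[0,0,0]],[0,[36,-38,0],[0,0,0]],[0,[33,-35,0],[0,0,0]],[0,[20,-22,0],[0,0,0]],[0,[10,-8,0],[0,0,0]],[0,[0,0,0],[-0.16,0.74,0.65]],[0,[0,0,0],[-0.16,0.74,0.65]],[0,[0,0,0],[-0.16,0.74,0.65]],[0,[0,0,0],[-0.16,0.74,0.65]],[0,[0,0,0],[-0.16,0.74,0.65]]]'
cat > look.py <<'E'
from h import *
J=jar(np.radians(-2.4)); h=np.array([.6595,.120,.181]); m=h-J@[.052,0,.009]; RJ=J@np.diag([1,-1,-1.])
E
python3 - <<'E'
from look import *
delta(m+J[:,2]*.12,RJ)
E
```

```text
time: 7.85
tcp_pos: [0.4923, -0.0569, 0.2526]
eef_rot: [[0.919, 0.394, 0.002], [0.394, -0.919, -0.001], [0.001, 0.001, -1.0]]
force: [0.5, -0.5, -1.3]
gripper_width: 0.0247
gripper_force: 58.9
time: 9.1
tcp_pos: [0.5602, 0.1236, 0.252]
eef_rot: [[0.92, 0.054, 0.387], [0.056, -0.998, 0.007], [0.387, 0.016, -0.922]]
force: [0.1, -0.4, 0.3]
gripper_width: 0.0244
gripper_force: 58.9
shift(before turn) [-1.4 -0.7  0.3] turn [-0.27  1.2   0.89] shift(after turn) [-1.4 -0.5  0.1]
```

```bash
python3 -m pendant '[[0,[-1,0,0],[-0.13,0.6,0.45]],[0,[0,0,0],[-0.13,0.6,0.45]],[0,[0,0,0],[0,0,0]],[0,[0,0,0],[0,0,0]],[0,[0,0,0],[0,0,0]],[0,[0,0,0],[0,0,0]],[0,[0,0,0],[0,0,0]],[0,[0,0,0],[0,0,0]],[0,[0,0,0],[0,0,0]],[0,[0,0,0],[0,0,0]]]'
python3 - <<'E'
from look import *
delta(m+J[:,2]*.12,RJ)
iw,dw,Pw=grab('wrist'); i2,d2,P2=grab('scene'); it,dt,Pt=grab('top')
np.savez('v4.npz',iw=iw,dw=dw,Rw=Pw[2],tw=Pw[3],i2=i2,d2=d2)
a=np.linspace(0,2*np.pi,24)
def draw(im,P,sc,box):
    x0,y0,x1,y1=box; o=cv2.resize(im[y0:y1,x0:x1],None,fx=sc,fy=sc,interpolation=cv2.INTER_CUBIC)
    for r,z,c in((.024,0,(0,255,0)),(.048,-.038,(255,0,0))):
        for u in proj([m+J@[r*np.cos(t),r*np.sin(t),z] for t in a],P): cv2.circle(o,tuple(((u-[x0,y0])*sc).astype(int)),1,c,-1)
    return o
A=draw(iw,Pw,1,(120,0,520,400)); B=draw(i2,P2,4,(345,110,445,210))
cv2.imwrite('pics/v4.png',np.hstack([A,B]))
E
```

```text
time: 10.35
tcp_pos: [0.5594, 0.1249, 0.2508]
eef_rot: [[0.867, -0.038, 0.497], [-0.034, -0.999, -0.018], [0.497, -0.002, -0.868]]
force: [0.3, 0.1, -0.5]
gripper_width: 0.0244
gripper_force: 58.9
shift(before turn) [-0.1  0.7 -0.5] turn [-0.03  0.03  0.02] shift(after turn) [-0.1  0.7 -0.5]
```

View pics/v4.png

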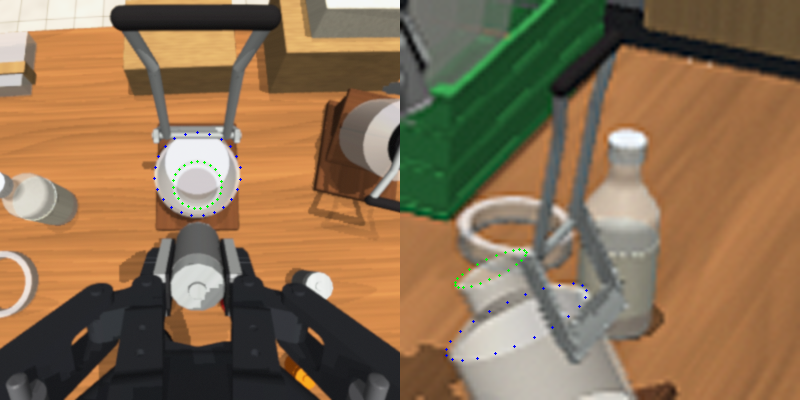

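The view shows the projected mouth and shoulder circles lying on the real neck in both cameras: wrist crop (197,185), scene crop (490,268). The held cell is at (200,275). Insert along the axis.

```bash
python3 -m pendant '[[0,[0,1,15],[0,0,0]],[0,[0,0,25],[0,0,0]],[0,[0,0,25],[0,0,0]],[0,[0,0,20],[0,0,0]],[0,[0,0,15],[0,0,0]],[0,[0,0,10],[0,0,0]],[0,[0,0,8],[0,0,0]],[0,[0,0,6],[0,0,0]],[0,[0,0,0],[0,0,0]],[0,[0,0,0],[0,0,0]]]'; python3 -c "
from look import *
delta(m,RJ)"
```

```text
time: 11.75
tcp_pos: [0.6213, 0.1217, 0.1438]
eef_rot: [[0.866, -0.038, 0.498], [-0.034, -0.999, -0.018], [0.498, -0.002, -0.867]]
force: [0.2, -0.6, 0.2]
gripper_width: 0.0242
gripper_force: 58.9
shift(before turn) [-0.3  0.1 -4.1] turn [-0.03  0.02  0.02] shift(after turn) [-0.3  0.1 -4.1]
```

```bash
python3 -m pendant '[[0,[0,0,5],[0,0,0]],[0,[0,0,4],[0,0,0]],[0,[0,0,0],[0,0,0]],[0.5,[0,0,0],[0,0,0]],[0.6,[0,0,0],[0,0,0]],[0.6,[0,0,0],[0,0,0]],[0.6,[0,0,0],[0,0,0]],[0.6,[0,0,-10],[0,0,0]],[0.6,[0,0,-30],[0,0,0]],[0.6,[0,0,-40],[0,0,0]]]'; python3 - <<'E'
from look import *
iw,dw,Pw=grab('wrist'); i2,_,_=grab('scene')
cv2.imwrite('pics/v5.png',np.hstack([iw[:,120:520],cv2.resize(i2[150:250,345:445],None,fx=4,fy=4)]))
# plan to B
print(manip.sense()['q'],proj(m,Pw)); delta([.471,.003,.2],down(-33))
E
```

```text
time: 13.0
tcp_pos: [0.5846, 0.1227, 0.2048]
eef_rot: [[0.868, -0.039, 0.495], [-0.034, -0.999, -0.018], [0.496, -0.001, -0.869]]
force: [-0.6, 0.7, 0.7]
gripper_width: 0.0515
gripper_force: 0.0
[ 0.09978176 -0.02773658  1.91446906 -0.1002435   0.7315464   1.76595078] [[316.24474478 202.5615342 ]]
shift(before turn) [-101.6  124.8  -47.7] turn [-1.39 -4.93  5.01] shift(after turn) [-32.1 164.5  10.6]
```

View pics/v5.png

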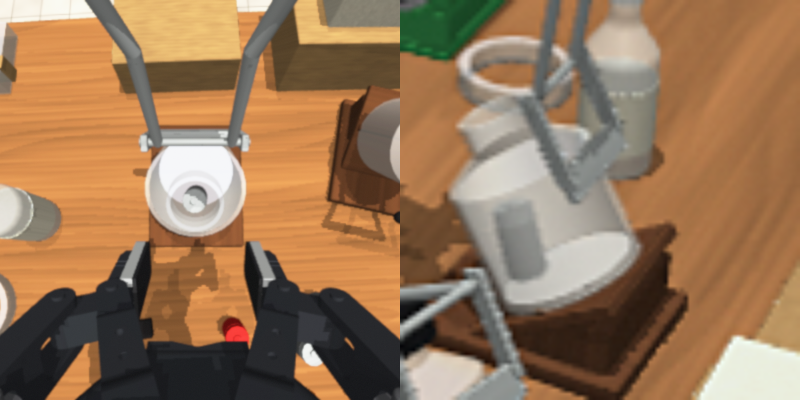

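Cell A lies inside the jar (scene crop (520,240)). Now cell B.

```bash
python3 -m pendant '[[0.6,[0,0,-30],[0,0,0]],[0.6,[0,0,-20],[0,0,0]],[0.6,[0,0,0],[-0.17,-0.62,0.63]],[0.6,[0,0,0],[-0.17,-0.62,0.63]],[0.6,[0,0,0],[-0.17,-0.62,0.63]],[0.6,[0,0,0],[-0.17,-0.62,0.63]],[0.6,[0,0,0],[-0.17,-0.62,0.63]],[0.6,[0,0,0],[-0.17,-0.62,0.63]],[0.6,[0,0,0],[-0.17,-0.62,0.63]],[0.6,[0,0,0],[-0.17,-0.62,0.63]]]'; python3 -c "
from look import *
delta([.471,.003,.15],down(-33))"
```

```text
time: 14.35
tcp_pos: [0.5609, 0.1238, 0.2475]
eef_rot: [[0.836, -0.549, -0.014], [-0.549, -0.836, 0.004], [-0.014, 0.004, -1.0]]
force: [-0.1, -0.8, -0.6]
gripper_width: 0.0512
gripper_force: 0.0
shift(before turn) [ -7.5 149.9  98.3] turn [ 0.04  0.13 -0.05] shift(after turn) [ -9.6 150.3  97.5]
```

```bash
python3 -m pendant '[[0.6,[-3,20,10],[0,0.1,0]],[0.6,[-3,30,20],[0,0,0]],[0.6,[-3,35,20],[0,0,0]],[0.6,[0,35,20],[0,0,0]],[0.6,[0,20,15],[0,0,0]],[0.6,[0,10,12],[0,0,0]],[0.6,[0,0,0],[0,0,0]],[0.6,[0,0,0],[0,0,0]],[0.6,[0,0,0],[0,0,0]],[0.6,[0,0,0],[0,0,0]]]'; python3 - <<'E'
from look import *
iw,dw,Pw=grab('wrist'); X=pts(dw,Pw); s=manip.sense(); p=np.array(s['tcp_pos']);R=np.array(s['eef_rot'])
q=X[(np.hypot(X[...,0]-.471,X[...,1]-.003)<.02)&(X[...,2]>.044)&(X[...,2]<.056)&(iw.min(-1)>90)]
print(p,len(q),q.mean(0),q.min(0),q.max(0)); c=(q.min(0)+q.max(0))/2; delta([c[0],c[1],.007],down(-33))
delta([.471,.003,.007],down(-33))
E
```

```text
time: 15.6
tcp_pos: [0.4716, 0.0033, 0.1523]
eef_rot: [[0.838, -0.546, -0.001], [-0.546, -0.838, -0.002], [0.0, 0.003, -1.0]]
force: [0.1, -1.2, 0.5]
gripper_width: 0.0513
gripper_force: 0.0
[0.4714354  0.00328978 0.15214448] 574 [0.46894703 0.00128332 0.04836062] [ 0.45557999 -0.01115011  0.04423918] [0.48130955 0.0144213  0.05179669]
shift(before turn) [ -1.6   2.6 145.2] turn [ 0.03  0.   -0.02] shift(after turn) [ -1.6   3.  145.1]
shift(before turn) [-2.000e-01  1.000e-01  1.451e+02] turn [ 0.03  0.   -0.02] shift(after turn) [ -0.2   0.5 145.1]
```

```bash
python3 -m pendant '[[0.6,[-1,1,20],[0,0,0]],[0.6,[0,0,35],[0,0,0]],[0.6,[0,0,35],[0,0,0]],[0.6,[0,0,25],[0,0,0]],[0.6,[0,0,17],[0,0,0]],[0.6,[0,0,13],[0,0,0]],[0.4,[0,0,0],[0,0,0]],[0,[0,0,0],[0,0,0]],[0,[0,0,0],[0,0,0]],[0,[0,0,0],[0,0,0]]]'; python3 -m pendant '[[0,[0,0,0],[0,0,0]],[0,[0,0,-10],[0,0,0]],[0,[0,0,-20],[0,0,0]],[0,[0,0,-35],[0,0,0]],[0,[0,0,-40],[0,0,0]],[0,[0,0,-40],[0,0,0]],[0,[0,0,-40],[0,0,0]],[0,[0,0,-40],[0,0,0]],[0,[0,0,-20],[0,0,0]],[0,[0,0,0],[0,0,0]]]';  python3 -c "
from look import *
delta(m+J[:,2]*.12,RJ)"
```

```text
time: 16.9
tcp_pos: [0.4696, 0.0023, 0.0073]
eef_rot: [[0.837, -0.547, -0.002], [-0.547, -0.837, -0.002], [0.0, 0.003, -1.0]]
force: [-0.4, -0.8, -1.0]
gripper_width: 0.0243
gripper_force: 58.8
time: 18.15
tcp_pos: [0.4711, 0.0028, 0.2542]
eef_rot: [[0.837, -0.547, 0.002], [-0.547, -0.837, -0.003], [0.004, 0.001, -1.0]]
force: [1.0, -0.7, -1.1]
gripper_width: 0.0242
gripper_force: 58.9
shift(before turn) [   7.2 -149.8    2.9] turn [ 1.36  4.85 -5.  ] shift(after turn) [  70.2 -125.    44.1]
```

```bash
python3 -m pendant '[[0,[1,-15,0],[0,0,0]],[0,[1,-30,0],[0,0,0]],[0,[1,-35,0],[0,0,0]],[0,[1,-35,0],[0,0,0]],[0,[1,-20,0],[0,0,0]],[0,[2,-15,3],[0,0,0]],[0,[0,0,0],[0.17,0.606,-0.625]],[0,[0,0,0],[0.17,0.606,-0.625]],[0,[0,0,0],[0.17,0.606,-0.625]],[0,[0,0,0],[0.17,0.606,-0.625]]]'; python3 -m pendant '[[0,[0,0,0],[0.17,0.606,-0.625]],[0,[0,0,0],[0.17,0.606,-0.625]],[0,[0,0,0],[0.17,0.606,-0.625]],[0,[0,0,0],[0.17,0.606,-0.625]],[0,[0,0,0],[0,0,0]],[0,[0,0,0],[0,0,0]],[0,[0,0,0],[0,0,0]],[0,[0,0,0],[0,0,0]],[0,[0,0,0],[0,0,0]],[0,[0,0,0],[0,0,0]]]';  python3 -c "
from look import *
delta(m,RJ)
iw,dw,Pw=grab('wrist');s=manip.sense();T=(pts(dw,Pw)-np.array(s['tcp_pos']))@np.array(s['eef_rot'])
k=(np.hypot(T[...,0],T[...,1])<.018)&(T[...,2]>-.055)&(T[...,2]<-.03)&(iw.min(-1)>110)&(dw>0);q=T[k];print(k.sum(),q.min(0),q.max(0),q.mean(0))"
```

```text
time: 19.4
tcp_pos: [0.5574, 0.1243, 0.2476]
eef_rot: [[0.918, -0.304, 0.254], [-0.302, -0.952, -0.048], [0.257, -0.033, -0.966]]
force: [0.6, 0.2, -0.5]
gripper_width: 0.0241
gripper_force: 58.9
time: 20.65
tcp_pos: [0.5578, 0.1247, 0.2482]
eef_rot: [[0.868, -0.042, 0.495], [-0.037, -0.999, -0.021], [0.496, -0.0, -0.869]]
force: [-0.3, 0.4, -0.8]
gripper_width: 0.0247
gripper_force: 58.9
shift(before turn) [  3.1   0.4 118.1] turn [-0.    0.05 -0.01] shift(after turn) [  2.5   0.4 118.1]
2576 [-0.01435188 -0.01496736 -0.05015636] [ 0.01276462  0.01573504 -0.03007024] [ 2.25043516e-03  2.46447814e-05 -4.08210698e-02]
```

```bash
python3 -m pendant '[[0,[3,0,15],[0,0,0]],[0,[0,0,25],[0,0,0]],[0,[0,0,25],[0,0,0]],[0,[0,0,20],[0,0,0]],[0,[0,0,12],[0,0,0]],[0,[0,0,10],[0,0,0]],[0,[0,0,8],[0,0,0]],[0,[0,0,8],[0,0,0]],[0,[0,0,6],[0,0,0]],[0,[0,0,0],[0,0,0]]]'; python3 -c "
from look import *
delta(m,RJ)"
```

```text
time: 21.95
tcp_pos: [0.6245, 0.1219, 0.1377]
eef_rot: [[0.868, -0.042, 0.495], [-0.037, -0.999, -0.021], [0.496, -0.0, -0.868]]
force: [-1.4, 0.6, -0.2]
gripper_width: 0.0245
gripper_force: 59.0
shift(before turn) [ -0.    0.4 -11. ] turn [-0.    0.05 -0.  ] shift(after turn) [  0.    0.4 -11. ]
```

```bash
python3 -m pendant '[[0,[0,0,2],[0,0,0]],[0.3,[0,0,0],[0,0,0]],[0.6,[0,0,0],[0,0,0]],[0.6,[0,0,0],[0,0,0]],[0.6,[0,0,0],[0,0,0]],[0.6,[0,0,0],[0,0,0]],[0.6,[0,0,-10],[0,0,0]],[0.6,[0,0,-30],[0,0,0]],[0.6,[0,0,-40],[0,0,0]],[0.6,[0,0,-40],[0,0,0]]]'; python3 - <<'E'
from look import *
iw,dw,Pw=grab('wrist'); i2,d2,P2=grab('scene')
cv2.imwrite('pics/v6.png',np.hstack([iw[:,120:520],cv2.resize(i2[150:250,345:445],None,fx=4,fy=4)]))
X=pts(dw,Pw); q=X[(np.hypot(X[...,0]-.432,X[...,1]-.193)<.03)&(X[...,2]>.036)&(X[...,2]<.05)]; print('knob',len(q),q.mean(0) if len(q) else '')
delta([.431,.193,.15],down(8))
E
```

```text
time: 23.2
tcp_pos: [0.565, 0.1243, 0.2415]
eef_rot: [[0.868, -0.042, 0.495], [-0.037, -0.999, -0.021], [0.496, -0.0, -0.868]]
force: [0.9, -0.2, -0.2]
gripper_width: 0.0514
gripper_force: 0.0
knob 0 
shift(before turn) [-169.   -62.1   13.3] turn [ 0.44 -5.04 -1.69] shift(after turn) [-125.7  -86.4   96.7]
```

View pics/v6.png

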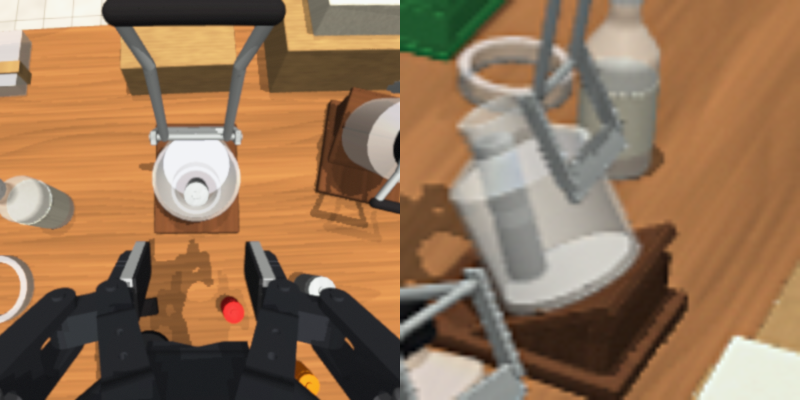

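Both cells are inside, B stacked on A with its top below the mouth (scene crop (515,230)). Now the lid.

```bash
python3 -m pendant '[[0.6,[0,0,0],[0.055,-0.63,-0.21]],[0.6,[0,0,0],[0.055,-0.63,-0.21]],[0.6,[0,0,0],[0.055,-0.63,-0.21]],[0.6,[0,0,0],[0.055,-0.63,-0.21]],[0.6,[0,0,0],[0.055,-0.63,-0.21]],[0.6,[0,0,0],[0.055,-0.63,-0.21]],[0.6,[0,0,0],[0.055,-0.63,-0.21]],[0.6,[0,0,0],[0.055,-0.63,-0.21]],[0.6,[-15,-10,10],[0,0,0]],[0.6,[-25,-17,20],[0,0,0]]]';python3 -m pendant '[[0.6,[-25,-17,20],[0,0,0]],[0.6,[-25,-17,20],[0,0,0]],[0.6,[-25,-17,20],[0,0,0]],[0.6,[-11,-8,7],[0,0,0]],[0.6,[0,0,0],[0,0,0]],[0.6,[0,0,0],[0,0,0]],[0.6,[0,0,0],[0,0,0]],[0.6,[0,0,0],[0,0,0]],[0.6,[0,0,0],[0,0,0]],[0.6,[0,0,0],[0,0,0]]]'; cat > lid.py <<'E'
from look import *
iw,dw,Pw=grab('wrist'); X=pts(dw,Pw); s=manip.sense(); p=np.array(s['tcp_pos'])
r=np.hypot(X[...,0]-.432,X[...,1]-.193)
for lo,hi,rr in((.039,.05,.02),(.012,.021,.04)):
    k=(r<rr)&(X[...,2]>lo)&(X[...,2]<hi)&(iw.max(-1)<90); q=X[k]
    print(k.sum(),q.mean(0).round(4),((q.min(0)+q.max(0))/2).round(4),np.ptp(q,axis=0).round(4)) if k.any() else print('none')
delta([.431,.193,.0],down(8))
E
python3 lid.py
```

```text
time: 24.55
tcp_pos: [0.5232, 0.1453, 0.2101]
eef_rot: [[0.991, 0.136, -0.009], [0.136, -0.991, -0.001], [-0.009, -0.001, -1.0]]
force: [-0.2, -0.1, 0.3]
gripper_width: 0.0511
gripper_force: 0.0
time: 25.8
tcp_pos: [0.4283, 0.1921, 0.1446]
eef_rot: [[0.991, 0.137, -0.01], [0.137, -0.991, -0.001], [-0.01, -0.001, -1.0]]
force: [-0.3, 0.5, -0.2]
gripper_width: 0.0511
gripper_force: 0.0
292 [0.4289 0.1941 0.0441] [0.4283 0.194  0.0426] [0.0173 0.0171 0.0069]
2655 [0.4307 0.1948 0.0164] [0.4282 0.1944 0.0165] [0.0653 0.0629 0.0086]
shift(before turn) [  4.4  -0.4 144.5] turn [-0.01  0.1  -0.02] shift(after turn) [  2.9  -0.5 144.6]
```

```bash
python3 -m pendant '[[0.45,[2,-2,20],[0,0.1,0]],[0.45,[0,0,35],[0,0,0]],[0.45,[0,0,35],[0,0,0]],[0.45,[0,0,25],[0,0,0]],[0.45,[0,0,15],[0,0,0]],[0.45,[0,0,7],[0,0,0]],[0.45,[0,0,3],[0,0,0]],[0.45,[0,0,0],[0,0,0]],[0.45,[0,0,0],[0,0,0]],[0.45,[0,0,0],[0,0,0]]]'; python3 lid.py
```

```text
time: 27.1
tcp_pos: [0.4301, 0.1946, 0.0051]
eef_rot: [[0.991, 0.137, 0.001], [0.137, -0.991, 0.001], [0.001, -0.001, -1.0]]
force: [0.1, -0.4, 0.0]
gripper_width: 0.0384
gripper_force: 0.0
1267 [0.43   0.1925 0.044 ] [0.4312 0.1887 0.0444] [0.024  0.029  0.0109]
6087 [0.4368 0.1953 0.0164] [0.4287 0.1952 0.0165] [0.0647 0.0628 0.009 ]
shift(before turn) [0.7 1.7 5. ] turn [-0.01 -0.01 -0.02] shift(after turn) [0.7 1.7 5. ]
```

```bash
python3 -m pendant '[[0.3,[0,0,0],[0,0,0]],[0,[0,0,0],[0,0,0]],[0,[0,0,0],[0,0,0]],[0,[0,0,0],[0,0,0]],[0,[0,0,-10],[0,0,0]],[0,[0,0,-25],[0,0,0]],[0,[0,0,-40],[0,0,0]],[0,[0,0,-45],[0,0,0]],[0,[0,0,-45],[0,0,0]],[0,[0,0,-40],[0,0,0]]]'; python3 -m pendant '[[0,[0,0,-20],[0,0,0]],[0,[0,0,0],[0,0,0]],[0,[0,0,0],[0,0,0]],[0,[0,0,0],[0,0,0]],[0,[0,0,0],[0,0,0]],[0,[0,0,0],[0,0,0]],[0,[0,0,0],[0,0,0]],[0,[0,0,0],[0,0,0]],[0,[0,0,0],[0,0,0]],[0,[0,0,0],[0,0,0]]]';python3 -c "
from look import *
delta(m+J[:,2]*.1,RJ)
iw,dw,Pw=grab('wrist');s=manip.sense();R=np.array(s['eef_rot']);T=(pts(dw,Pw)-np.array(s['tcp_pos']))@R
k=(T[...,2]>-.02)&(T[...,2]<.012)&(np.hypot(T[...,0],T[...,1])<.045)&(dw>0);q=T[k];print(k.sum(),q.min(0),q.max(0))
k&=(np.abs(T[...,2]+.012)<.006);q=T[k];print(k.sum(),q.min(0),q.max(0),np.linalg.lstsq(np.c_[q[:,:2],np.ones(len(q))],q[:,2],rcond=None)[0])
cv2.imwrite('pics/v7.png',iw)"
```

```text
time: 28.4
tcp_pos: [0.4296, 0.1944, 0.2117]
eef_rot: [[0.991, 0.137, 0.001], [0.137, -0.991, 0.001], [0.001, -0.001, -1.0]]
force: [0.5, 0.0, -0.9]
gripper_width: 0.0161
gripper_force: 58.6
time: 29.65
tcp_pos: [0.4297, 0.1943, 0.2296]
eef_rot: [[0.991, 0.137, -0.0], [0.137, -0.991, 0.001], [-0.0, -0.001, -1.0]]
force: [-0.3, 1.2, -1.0]
gripper_width: 0.0162
gripper_force: 58.6
shift(before turn) [128.4  89.   -4.3] turn [-0.46  4.99  1.67] shift(after turn) [125.2  64.7  67.5]
5678 [-0.03552141 -0.03198052 -0.01998604] [0.03104132 0.03299297 0.0040104 ]
5091 [-0.03552141 -0.03198052 -0.01799782] [ 0.03087115  0.03299297 -0.00600429] [ 0.02405873 -0.00109838 -0.01138414]
```

```bash
python3 -m pendant '[[0,[14,10,0],[0,0,0]],[0,[26,18,0],[0,0,0]],[0,[28,20,0],[0,0,0]],[0,[28,19,-2],[0,0,0]],[0,[20,14,-2],[0,0,0]],[0,[12,8,0],[0,0,0]],[0,[0,0,0],[-0.058,0.624,0.209]],[0,[0,0,0],[-0.058,0.624,0.209]],[0,[0,0,0],[-0.058,0.624,0.209]],[0,[0,0,0],[-0.058,0.624,0.209]]]'; python3 -m pendant '[[0,[0,0,0],[-0.058,0.624,0.209]],[0,[0,0,0],[-0.058,0.624,0.209]],[0,[0,0,0],[-0.058,0.624,0.209]],[0,[0,0,0],[-0.058,0.624,0.209]],[0,[0,0,0],[0,0,0]],[0,[0,0,0],[0,0,0]],[0,[0,0,0],[0,0,0]],[0,[0,0,0],[0,0,0]],[0,[0,0,0],[0,0,0]],[0,[0,0,0],[0,0,0]]]'; python3 - <<'E'
from look import *
s=manip.sense(); print(s['force']); delta(m+J@[.002,0,0],RJ)
iw,dw,Pw=grab('wrist');s=manip.sense();R=np.array(s['eef_rot']);T=(pts(dw,Pw)-np.array(s['tcp_pos']))@R
k=(np.abs(T[...,2]+.012)<.008)&(np.hypot(T[...,0],T[...,1])<.045)&(dw>0)&(np.hypot(T[...,0],T[...,1])>.014);q=T[k]
print(k.sum(),q.min(0),q.max(0),np.linalg.lstsq(np.c_[q[:,:2],np.ones(len(q))],q[:,2],rcond=None)[0])
E
```

```text
time: 30.95
tcp_pos: [0.5688, 0.1235, 0.2334]
eef_rot: [[0.964, 0.047, 0.261], [0.049, -0.999, 0.001], [0.261, 0.012, -0.965]]
force: [-0.7, -0.2, -1.1]
gripper_width: 0.0163
gripper_force: 58.7
time: 32.2
tcp_pos: [0.5688, 0.1237, 0.2335]
eef_rot: [[0.865, -0.042, 0.5], [-0.036, -0.999, -0.022], [0.5, 0.001, -0.866]]
force: [-0.4, 0.0, -0.3]
gripper_width: 0.0161
gripper_force: 58.7
[-0.4483159   0.03246098 -0.27301836]
shift(before turn) [ 2.4 -0.2 99.8] turn [ 0.01 -0.    0.  ] shift(after turn) [ 2.4 -0.1 99.8]
4678 [-0.03517614 -0.0318342  -0.01998241] [ 0.03141122  0.03302344 -0.0040272 ] [ 0.03194449 -0.00170073 -0.01139405]
```

```bash
python3 -m pendant '[[0,[2.4,0,15],[0,0,0]],[0,[0,0,25],[0,0,0]],[0,[0,0,20],[0,0,0]],[0,[0,0,12],[0,0,0]],[0,[0,0,8],[0,0,0]],[0,[0,0,5],[0,0,0]],[0,[0,0,4],[0,0,0]],[0,[0,0,3],[0,0,0]],[0,[0,0,3],[0,0,0]],[0,[0,0,3],[0,0,0]]]'; python3 -m pendant '[[0,[0,0,2],[0,0,0]],[0,[0,0,2],[0,0,0]],[0,[0,0,1],[0,0,0]],[0,[0,0,1],[0,0,0]],[0,[0,0,0],[0,0,0]],[0,[0,0,0],[0,0,0]],[0,[0,0,0],[0,0,0]],[0,[0,0,0],[0,0,0]],[0,[0,0,0],[0,0,0]],[0,[0,0,0],[0,0,0]]]'; python3 -c "
from look import *
delta(m+J@[.002,0,-.0074],RJ);print(RJ.T@manip.sense()['force'])"
```

```text
time: 33.5
tcp_pos: [0.62, 0.1216, 0.15]
eef_rot: [[0.865, -0.042, 0.5], [-0.036, -0.999, -0.022], [0.501, 0.001, -0.866]]
force: [0.1, -0.4, -0.6]
gripper_width: 0.0161
gripper_force: 58.7
time: 34.75
tcp_pos: [0.6226, 0.1219, 0.1445]
eef_rot: [[0.865, -0.042, 0.5], [-0.036, -0.999, -0.021], [0.5, -0.0, -0.866]]
force: [-2.3, 4.8, 1.3]
gripper_width: 0.0157
gripper_force: 59.5
shift(before turn) [0.3 0.4 3.3] turn [-0. -0. -0.] shift(after turn) [0.3 0.4 3.3]
[-1.51442367 -4.70627279 -2.42133454]
```

```bash
python3 -m pendant '[[0,[0,-1,0],[0,0,0]],[0,[0,0,1],[0,0,0]],[0,[0,0,1],[0,0,0]],[0,[0,0,1],[0,0,0]],[0,[0,0,0],[0,0,0]],[0,[0,0,0],[0,0,0]],[0,[0,0,0],[0,0,0]],[0,[0,0,0],[0,0,0]],[0,[0,0,0],[0,0,0]],[0,[0,0,0],[0,0,0]]]'; python3 -c "
from look import *
delta(m+J@[.002,0,-.0074],RJ);print(RJ.T@manip.sense()['force'])
i2,_,P=grab('scene');cv2.imwrite('pics/v8.png',cv2.resize(i2[130:230,335:435],None,fx=5,fy=5,interpolation=cv2.INTER_CUBIC))"
```

```text
time: 36.0
tcp_pos: [0.6237, 0.1225, 0.1425]
eef_rot: [[0.865, -0.042, 0.499], [-0.036, -0.999, -0.022], [0.5, 0.001, -0.866]]
force: [-9.3, 3.3, 8.2]
gripper_width: 0.0158
gripper_force: 61.5
shift(before turn) [0.3 1.  0.9] turn [0.01 0.   0.  ] shift(after turn) [0.3 1.  0.9]
[ -4.04627526  -2.93724501 -11.8130816 ]
```

View pics/v8.png

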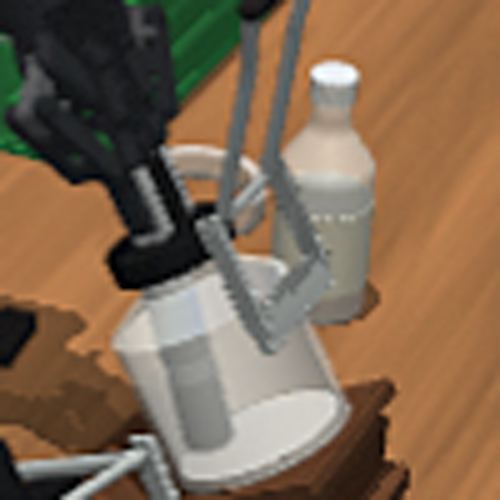

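The picture shows the lid cap on the neck at crop (165,255), with both cells below it at (200,400). I've now viewed 11 pictures, one more than the ten allowed, so from here on I go by numbers only. The axial reaction is 12 N. I relax the side loads and press a little more to check that it's seated.

```bash
python3 -m pendant '[[0,[-1,-0.7,0],[0,0,0]],[0,[0,0,0],[0,0,0]],[0,[0,0,1],[0,0,0]],[0,[0,0,1],[0,0,0]],[0,[0,0,0],[0,0,0]],[0,[0,0,0],[0,0,0]],[0,[0,0,0],[0,0,0]],[0,[0,0,0],[0,0,0]],[0,[0,0,0],[0,0,0]],[0,[0,0,0],[0,0,0]]]'; python3 -c "
from look import *
delta(m+J@[.002,0,-.0074],RJ);print(RJ.T@manip.sense()['force'])
iw,dw,Pw=grab('wrist');X=(pts(dw,Pw)-m)@J
r=np.hypot(X[...,0],X[...,1]);k=(r<.04)&(r>.014)&(X[...,2]>-.005)&(X[...,2]<.015)&(dw>0)&(iw.max(-1)<100);q=X[k]
print(k.sum(),q.min(0),q.max(0),np.median(q[:,2]),np.linalg.lstsq(np.c_[q[:,:2],np.ones(len(q))],q[:,2],rcond=None)[0])"
```

```text
time: 37.3
tcp_pos: [0.6238, 0.1227, 0.1423]
eef_rot: [[0.865, -0.042, 0.5], [-0.036, -0.999, -0.023], [0.5, 0.002, -0.866]]
force: [-20.4, -0.3, 21.1]
gripper_width: 0.0163
gripper_force: 66.1
shift(before turn) [0.3 1.2 0.8] turn [ 0.02 -0.01  0.01] shift(after turn) [0.3 1.2 0.8]
[ -7.07819831   1.10450918 -28.4626408 ]
4764 [-0.03263711 -0.03122079 -0.00498808] [0.03283818 0.03296924 0.01498854] 0.0044735749200979485 [-0.05330902 -0.00190278  0.00506321]
```

```bash
python3 -m pendant '[[0,[0,0,-2],[0,0,0]],[0,[0,0,0],[0,0,0]],[0.25,[0,0,0],[0,0,0]],[0.5,[0,0,0],[0,0,0]],[0.5,[0,0,0],[0,0,0]],[0.5,[0,0,-10],[0,0,0]],[0.5,[0,0,-25],[0,0,0]],[0.5,[0,0,-35],[0,0,0]],[0.5,[0,0,-40],[0,0,0]],[0.5,[0,0,-30],[0,0,0]]]'; cat > chk.py <<'E'
from look import *
def lidfit():
    iw,dw,Pw=grab('wrist');X=(pts(dw,Pw)-m)@J
    r=np.hypot(X[...,0],X[...,1]);k=(r<.031)&(r>.014)&(X[...,2]>-.006)&(X[...,2]<.02)&(dw>0)&(iw.max(-1)<110);q=X[k]
    b=np.median(q[:,2]);c=np.zeros(3);
    for _ in range(4):
        c=np.linalg.lstsq(np.c_[q[:,:2],np.ones(len(q))],q[:,2],rcond=None)[0]; e=np.abs(np.c_[q[:,:2],np.ones(len(q))]@c-q[:,2]); q=q[e<max(.0015,2*e.std())]
    print('cap plane',len(q),c.round(4))
    k=(r<.045)&(X[...,2]>.001)&(X[...,2]<.009)&(iw.max(-1)<110);q=X[k];print('cap extent',k.sum(),q.min(0).round(4),q.max(0).round(4))
    k=(r<.02)&(X[...,2]>.026)&(X[...,2]<.04)&(iw.max(-1)<110);q=X[k];print('knob',k.sum(),q.min(0).round(4),q.max(0).round(4)) if k.any() else 0
    return X,iw
def clamp():
    i2,d2,P=grab('scene');X=(pts(d2,P)-m)@J; it,dt,Pt=grab('top');Y=(pts(dt,Pt)-m)@J
    for X,i in((X,i2),(Y,it)):
        k=(np.hypot(X[...,0]-.052,X[...,2]-.009)<.130)&(np.hypot(X[...,0]-.052,X[...,2]-.009)>.112)&(np.abs(X[...,1])<.045)&(X[...,2]>-.01)&(i.max(-1)<75);q=X[k]
        if k.sum()>5: c=q.mean(0);print('bar',k.sum(),c.round(4),'ang',np.arctan2(c[2]-.009,.052-c[0]).round(3),q.min(0).round(3),q.max(0).round(3))
E
python3 -c "
from chk import *
lidfit();clamp();s=manip.sense();print(s['force'],s['q'])"
```

```text
time: 38.6
tcp_pos: [0.5531, 0.1262, 0.2651]
eef_rot: [[0.864, -0.042, 0.502], [-0.036, -0.999, -0.021], [0.503, 0.0, -0.865]]
force: [-0.7, 0.2, -0.4]
gripper_width: 0.0427
gripper_force: 0.0
cap plane 2048 [-0.0029  0.003   0.0048]
cap extent 2648 [-0.0327 -0.0307  0.0011] [0.0326 0.0335 0.009 ]
knob 292 [-0.0089 -0.0082  0.0262] [0.0085 0.009  0.0347]
bar 110 [ 0.125  -0.0077  0.1063] ang 2.214 [ 0.118 -0.045  0.099] [0.13  0.041 0.112]
bar 114 [0.1258 0.0009 0.1092] ang 2.206 [ 0.117 -0.039  0.102] [0.131 0.041 0.114]
[-1.09074889 -0.83884236 -0.46442289] [ 0.11878905 -0.15780856  1.91322243 -0.10614469  0.86534964  1.77856504]
```

The lid is square: slopes ≤ 0.003, centred, and 28 N didn't move it. The clamp is at 2.21 rad. I turn the tool 90° about its axis so the fingers close across the bar.

```bash
python3 -m pendant '[[0.5,[0,0,0],[0,0,-1]],[0.5,[0,0,0],[0,0,-1]],[0.5,[0,0,0],[0,0,-1]],[0.5,[0,0,0],[0,0,-1]],[0.5,[0,0,0],[0,0,-1]],[0.5,[0,0,0],[0,0,-1]],[0.5,[0,0,0],[0,0,-1]],[0.5,[0,0,0],[0,0,-1]],[0.5,[0,0,-3],[0,0,-1]],[0.5,[0,0,-2],[0,0,-1]]]'; python3 -m pendant '[[0.5,[0,0,0],[0,0,-1]],[0.5,[0,0,0],[0,0,-1]],[0.5,[0,0,0],[0,0,-1]],[0.5,[0,0,0],[0,0,-1]],[0.5,[0,0,0],[0,0,-1]],[0.5,[0,15,0],[0,0,0]],[0.5,[0,28,0],[0,0,0]],[0.5,[0,30,0],[0,0,0]],[0.5,[0,28,0],[0,0,0]],[0.5,[0,15,0],[0,0,0]]]'
cat >> look.py <<'E'
RC=np.c_[J[:,1],J[:,0],-J[:,2]]
def at(th,z=-.030): return m+J@np.array([.052-.12*np.cos(th),0,.009+.12*np.sin(th)+z])
E
python3 -c "
from chk import *
delta(at(2.205),RC);s=manip.sense();print(s['q'],RC.T@s['force'])
clamp()
iw,dw,Pw=grab('wrist');X=(pts(dw,Pw)-m)@J;rr=np.hypot(X[...,0]-.052,X[...,2]-.009);k=(rr<.13)&(rr>.11)&(np.abs(X[...,1])<.04)&(X[...,0]>.1)&(iw.max(-1)<80);q=X[k];print('w bar',k.sum(),q.min(0),q.max(0))"
```

```text
time: 40.0
tcp_pos: [0.5504, 0.126, 0.2647]
eef_rot: [[0.468, 0.731, 0.497], [0.849, -0.528, -0.022], [0.246, 0.432, -0.867]]
force: [-0.4, 0.2, 0.3]
gripper_width: 0.0428
gripper_force: 0.0
time: 41.25
tcp_pos: [0.6538, 0.1216, 0.3257]
eef_rot: [[0.044, 0.864, 0.501], [0.999, -0.039, -0.022], [0.0, 0.501, -0.865]]
force: [-0.3, -0.0, 0.1]
gripper_width: 0.0423
gripper_force: 0.0
shift(before turn) [-1.3  3.7 61.6] turn [ 0.02  0.01 -0.02] shift(after turn) [-1.4  3.8 61.5]
[ 0.08613766  0.01632933  1.62469188 -0.07837921  0.98046069  0.15690922] [-0.02530242 -0.21901151 -0.19734734]
bar 112 [ 0.1249 -0.0083  0.1062] ang 2.214 [ 0.115 -0.044  0.098] [0.129 0.041 0.112]
bar 68 [ 0.1259 -0.0048  0.1093] ang 2.206 [ 0.121 -0.039  0.102] [0.13  0.041 0.114]
w bar 1754 [ 0.11512786 -0.03987789  0.1000724 ] [0.12795498 0.03991255 0.11432177]
```

```bash
python3 -m pendant '[[0.5,[-1,3,12],[0,0,0]],[0.5,[0,0,15],[0,0,0]],[0.5,[0,0,13],[0,0,0]],[0.5,[0,0,11],[0,0,0]],[0.5,[0,0,8],[0,0,0]],[0.3,[0,0,0],[0,0,0]],[0,[0,0,0],[0,0,0]],[0,[0,0,0],[0,0,0]],[0,[0,0,0],[0,0,0]],[0,[0,0,0],[0,0,0]]]'
python3 - <<'E'
from chk import *
s=manip.sense(); p=(np.array(s['tcp_pos'])-m)@J; print(p,RC.T@s['force'],s['gripper_width']); delta(s['tcp_pos'],RC)
# offset of tcp to bar at theta0; plan arc steps in tool axes (x: jar y, y: jar x, z: -jar z)
th=np.linspace(2.205,0,21); c=np.c_[0*th,.052-.12*np.cos(th),-(.009+.12*np.sin(th))]*1000
print(np.diff(c,axis=0).round(0).tolist())
E
```

```text
time: 42.65
tcp_pos: [0.6838, 0.1197, 0.2765]
eef_rot: [[0.042, 0.864, 0.501], [0.999, -0.036, -0.022], [-0.001, 0.502, -0.865]]
force: [0.1, -1.5, 1.4]
gripper_width: 0.0102
gripper_force: 58.5
[0.12080208 0.00070337 0.07953772] [-1.48613201  0.87476415 -1.10377422] 0.010193280508550485
shift(before turn) [0. 0. 0.] turn [0.02 0.01 0.  ] shift(after turn) [0. 0. 0.]
[[0.0, -11.0, -7.0], [0.0, -12.0, -6.0], [0.0, -12.0, -5.0], [0.0, -13.0, -3.0], [0.0, -13.0, -2.0], [0.0, -13.0, -0.0], [0.0, -13.0, 1.0], [0.0, -13.0, 3.0], [0.0, -13.0, 4.0], [0.0, -12.0, 5.0], [0.0, -11.0, 7.0], [0.0, -11.0, 8.0], [0.0, -10.0, 9.0], [0.0, -9.0, 10.0], [0.0, -8.0, 11.0], [0.0, -6.0, 12.0], [0.0, -5.0, 12.0], [0.0, -4.0, 13.0], [0.0, -2.0, 13.0], [0.0, -1.0, 13.0]]
```

```bash
python3 -m pendant '[[0,[0,-11,-7],[0,0,0]],[0,[0,-12,-6],[0,0,0]],[0,[0,-12,-5],[0,0,0]],[0,[0,-13,-3],[0,0,0]],[0,[0,-13,-2],[0,0,0]],[0,[0,-13,0],[0,0,0]],[0,[0,-13,1],[0,0,0]],[0,[0,-13,3],[0,0,0]],[0,[0,-13,4],[0,0,0]],[0,[0,-12,5],[0,0,0]]]'
cat > arc.py <<'E'
from chk import *
s=manip.sense(); p=(np.array(s['tcp_pos'])-m)@J; print(p.round(4),(RC.T@s['force']).round(1),s['gripper_width'])
b=p+[0,0,.028]-[.052,0,.009]; print('bar r',np.hypot(b[0],b[2]),'th',np.arctan2(b[2],-b[0])); delta(at(0,-.028),RC)
E
python3 arc.py
```

```text
time: 43.9
tcp_pos: [0.57, 0.124, 0.2215]
eef_rot: [[0.042, 0.864, 0.502], [0.999, -0.036, -0.022], [-0.001, 0.502, -0.865]]
force: [8.9, -2.7, -0.6]
gripper_width: 0.0101
gripper_force: 62.5
[-0.0053  0.0002  0.0889] [-2.3  7.5  5. ] 0.010148895690567896
bar r 0.12220377290345652 th 1.0823093701650375
shift(before turn) [-1.000e-01 -6.290e+01  1.078e+02] turn [0.02 0.01 0.  ] shift(after turn) [ -0.2 -62.7 107.9]
```

```bash
python3 -m pendant '[[0,[0,-11,7],[0,0,0]],[0,[0,-11,8],[0,0,0]],[0,[0,-10,9],[0,0,0]],[0,[0,-9,10],[0,0,0]],[0,[0,-8,11],[0,0,0]],[0,[0,-6,12],[0,0,0]],[0,[0,-4,12],[0,0,0]],[0,[0,-2,11],[0,0,0]],[0,[0,-1,10],[0,0,0]],[0,[0,0,8],[0,0,0]]]'
python3 arc.py
```

```text
time: 45.15
tcp_pos: [0.5644, 0.1246, 0.1039]
eef_rot: [[0.042, 0.867, 0.497], [0.999, -0.036, -0.022], [-0.001, 0.497, -0.868]]
force: [-1.4, 0.8, 3.4]
gripper_width: 0.0095
gripper_force: 60.2
[-0.069   0.0006 -0.0102] [ 0.7  0.4 -3.7] 0.009457008711441764
bar r 0.12132769159577526 th 0.07288052403559087
shift(before turn) [-0.6  1.   8.8] turn [-0.03  0.01  0.  ] shift(after turn) [-0.6  1.   8.8]
```

Creep down until it stops against the lid.

```bash
python3 -m pendant '[[0,[0,0,2],[0,0,0]],[0,[0,0,2],[0,0,0]],[0,[0,0,2],[0,0,0]],[0,[0,0,1.5],[0,0,0]],[0,[0,0,1],[0,0,0]],[0,[0,0,1],[0,0,0]],[0,[0,0,0],[0,0,0]],[0,[0,0,0],[0,0,0]],[0,[0,0,0],[0,0,0]],[0,[0,0,0],[0,0,0]]]'
python3 arc.py; python3 -c "
from chk import *
clamp()"
```

```text
time: 46.4
tcp_pos: [0.5675, 0.1243, 0.0985]
eef_rot: [[0.043, 0.867, 0.496], [0.999, -0.036, -0.023], [-0.002, 0.496, -0.868]]
force: [-26.3, -1.1, 30.5]
gripper_width: 0.0097
gripper_force: 64.9
[-0.0691  0.0004 -0.0164] [ -2.2  -7.5 -39.5] 0.009663992696671038
bar r 0.12108107065368419 th 0.021416824531953503
shift(before turn) [-0.4  1.1  2.6] turn [-0.04  0.02  0.  ] shift(after turn) [-0.4  1.1  2.6]
bar 289 [-0.0511 -0.0068  0.0629] ang 0.482 [-0.077 -0.044  0.005] [-0.021  0.035  0.109]
bar 74 [-0.0533 -0.002   0.0452] ang 0.331 [-0.071 -0.04   0.005] [-0.024  0.042  0.112]
```

```bash
python3 -m pendant '[[0,[0,0,-1],[0,0,0]],[0,[0,0,-1],[0,0,0]],[0.1,[0,0,0],[0,0,0]],[0.2,[0,0,0],[0,0,0]],[0.28,[0,0,0],[0,0,0]],[0.28,[0,0,0],[0,0,0]],[0.28,[0,0,-8],[0,0,0]],[0.28,[0,0,-20],[0,0,0]],[0.28,[0,0,-35],[0,0,0]],[0.28,[0,0,-40],[0,0,0]]]'; python3 -m pendant '[[0.28,[0,-20,-30],[0,0,0]],[0.28,[0,-30,-20],[0,0,0]],[0.28,[0,-30,0],[0,0,0]],[0.28,[0,0,0],[0,0,0]],[0.28,[0,0,0],[0,0,0]],[0.28,[0,0,0],[0,0,0]],[0.28,[0,0,0],[0,0,0]],[0.28,[0,0,0],[0,0,0]],[0.28,[0,0,0],[0,0,0]],[0.28,[0,0,0],[0,0,0]]]'
python3 - <<'E'
from chk import *
for n in('scene','top','wrist'):
    im,d,P=grab(n);X=(pts(d,P)-m)@J
    k=(np.abs(X[...,0]+.068)<.016)&(np.abs(X[...,1])<.04)&(X[...,2]>-.015)&(X[...,2]<.04)&(im.max(-1)<80)&(d>0);q=X[k]
    if k.sum()>5: print(n,'bar',k.sum(),q.mean(0).round(4),q.min(0).round(4),q.max(0).round(4))
    k=(X[...,0]>-.04)&(X[...,0]<.04)&(np.abs(np.abs(X[...,1])-.027)<.006)&(X[...,2]>.007)&(X[...,2]<.03)&(im.min(-1)>90);q=X[k]
    if k.sum()>10: print('rods',k.sum(),np.median(q,0).round(4),'slope',np.polyfit(q[:,0],q[:,2],1).round(4))
    if n!='wrist':
        W=pts(d,P)
        for nm,c,h in(('D',(.511,-.023),.06),('blk',(.477,-.186),.046),('red1',(.4895,.0859),.05),('red2',(.4209,.0562),.05),('red3',(.4147,-.0619),.05),('or',(.4037,.0005),.05),('eraser',(.4937,.2053),.013)):
            k=(np.hypot(W[...,0]-c[0],W[...,1]-c[1])<.028)&(np.abs(W[...,2]-h)<.007); q=W[k]
            if len(q): print(n,nm,len(q),q.mean(0).round(3))
s=manip.sense();print(s['time'],s['force'],s['tcp_pos'])
E
```

```text
time: 47.75
tcp_pos: [0.5168, 0.1264, 0.189]
eef_rot: [[0.042, 0.866, 0.499], [0.999, -0.036, -0.022], [-0.001, 0.499, -0.866]]
force: [0.6, 0.3, 0.2]
gripper_width: 0.024
gripper_force: 0.0
time: 49.0
tcp_pos: [0.4237, 0.1305, 0.1916]
eef_rot: [[0.042, 0.865, 0.5], [0.999, -0.036, -0.022], [-0.001, 0.5, -0.866]]
force: [0.4, 0.6, 1.1]
gripper_width: 0.0242
gripper_force: 0.0
scene bar 63 [-0.0641  0.0006  0.0106] [-0.0725 -0.0396  0.0041] [-0.0589  0.0394  0.0145]
rods 108 [ 0.0076 -0.025   0.0103] slope [0.0096 0.0102]
scene D 102 [ 0.512 -0.025  0.057]
scene blk 70 [ 0.478 -0.191  0.044]
scene red1 50 [0.491 0.082 0.047]
scene red2 51 [0.422 0.054 0.047]
scene red3 58 [ 0.414 -0.065  0.047]
scene or 52 [ 0.404 -0.001  0.047]
scene eraser 81 [0.494 0.201 0.012]
top bar 69 [-0.0648 -0.0003  0.0126] [-0.0707 -0.0396  0.0044] [-0.0589  0.0392  0.0217]
rods 104 [-0.0015 -0.0214  0.0114] slope [0.0071 0.0115]
top D 93 [ 0.512 -0.022  0.059]
top blk 46 [ 0.477 -0.187  0.047]
top red1 50 [0.491 0.085 0.048]
top red2 55 [0.421 0.057 0.048]
top red3 50 [ 0.414 -0.061  0.048]
top or 52 [0.405 0.002 0.049]
top eraser 103 [0.493 0.204 0.013]
wrist bar 769 [-0.0711  0.0037  0.0144] [-0.0762 -0.0396  0.0085] [-0.0651  0.0399  0.0173]
rods 1219 [0.0006 0.0249 0.0127] slope [-0.005   0.0125]
49.15 [-0.91075702  1.00178665  0.71949527] [0.42363726 0.13049519 0.19170325]
```

The rods lie flat across the lid (slope ≈ 0, clamp ≈ 0 rad), the bystanders I re-measured (the batteries and the eraser) haven't moved, and the gripper is clear. I hand the job in.

```bash
python3 -c "
from plant import manip
print(manip.finish_job())"
```

```text
the job is handed in; nothing more can be done
None
```

I handed the job in at about 49 s: both cells are in the jar, the lid is fully down and the clamp is closed flat on it, though I viewed 11 pictures against the limit of 10.

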